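# Put the round cutters back in their graded case and shut it

### The job

The craquelin is cut: put the two loose round cutters back in the case, each fully home in the hole that fits its tube (not in a bigger one), then close the clear cover fully over the set. Leave the two cutters that are already in the case in their holes, and do not shift the choux buns lying about.

Things in the scene. Friction and masses are not known exactly. Their poses are not given: they have to be found in the camera images.
- cutter_22: plunger cutter, 67 mm tall: steel tube 22 mm across, 34 mm long, mouth edge bevelled 2 mm; red collar 30 mm across, 4 mm thick; round red grip 26 mm across, z = 38 to 62 mm; ivory button 10 mm across. Origin: centre of the cutting mouth (bottom), z up its axis. Stands loose on the worktop, mouth down.
- cutter_28: plunger cutter, 67 mm tall: steel tube 28 mm across, 34 mm long, mouth edge bevelled 2 mm; red collar 36 mm across, 4 mm thick; round red grip 32 mm across, z = 38 to 62 mm; ivory button 10 mm across. Origin: centre of the cutting mouth (bottom), z up its axis. Stands loose on the worktop, mouth down.
- cutter_16: plunger cutter, 67 mm tall: steel tube 16 mm across, 34 mm long, mouth edge bevelled 2 mm; red collar 24 mm across, 4 mm thick; round red grip 20 mm across, z = 38 to 62 mm; ivory button 10 mm across. Origin: centre of the cutting mouth (bottom), z up its axis. Already home in hole_16.
- cutter_40: plunger cutter, 67 mm tall: steel tube 40 mm across, 34 mm long, mouth edge bevelled 2 mm; red collar 48 mm across, 4 mm thick; round red grip 44 mm across, z = 38 to 62 mm; ivory button 10 mm across. Origin: centre of the cutting mouth (bottom), z up its axis. Already home in hole_40.
- case: cutter case, fixed: teal shell 98 (x) x 298 (y) x 40 mm high; light grey insert 88 x 288 mm, flat deck 46 mm above the worktop. Origin: centre of its underside; -x its front (towards the robot at yaw 0), +x its hinge side. The holes lie along y on x = 0 at 54 mm pitch, graded 16, 22, 28, 34, 40 mm from -y to +y
- hole_16 (a point): centre of the mouth, on the deck, of the round hole for the 16 mm tube: 18 mm wide, 38 mm deep, straight down. A tube that is home has its collar resting on the deck. Holds cutter_16.
- hole_22 (a point): centre of the mouth, on the deck, of the round hole for the 22 mm tube: 24 mm wide, 38 mm deep, straight down. A tube that is home has its collar resting on the deck. Empty at the start.
- hole_28 (a point): centre of the mouth, on the deck, of the round hole for the 28 mm tube: 30 mm wide, 38 mm deep, straight down. A tube that is home has its collar resting on the deck. Empty at the start.
- hole_34 (a point): centre of the mouth, on the deck, of the round hole for the 34 mm tube: 36 mm wide, 38 mm deep, straight down. A tube that is home has its collar resting on the deck. Empty: its cutter is long lost.
- hole_40 (a point): centre of the mouth, on the deck, of the round hole for the 40 mm tube: 42 mm wide, 38 mm deep, straight down. A tube that is home has its collar resting on the deck. Holds cutter_40.
- lid (a joint): angle of the clear cover about its hinge (along the case's y): 0 = shut, stop at 2.1; starts 1.75 to 2.1 rad, leaning back past upright. Hollow box lid 98 x 298 mm, 47 mm high outside, walls 3 mm; shut, its top is 87 mm and its ceiling 84 mm above the worktop. Stiff hinge (0.1 N m): it stays where it is left and must be pushed all the way; 1 to 3 N at its free edge moves it
- lid_hinge (a point): middle of the cover's hinge line, 49 mm behind the case's centre (+x of the case) and 40 mm above the worktop
- lid_tab (a point): tip of the teal finger tab (46 mm wide, 4 mm thick) at the middle of the cover's free edge, 108 mm from the hinge line; it sticks out 11 mm beyond the edge
- choux_left: loose baked choux bun, 87 x 89 x 60 mm, behind the case on the left; to be left alone. Origin: centre of its underside
- choux_mid: loose baked choux bun, 76 x 81 x 53 mm, farther left at the back; to be left alone. Origin: centre of its underside
- choux_right: loose baked choux bun, 82 x 81 x 55 mm, with a blob of cream, behind the case on the right; to be left alone. Origin: centre of its underside
There are look-alikes about, which are no part of the job. What is shaped like the cutter_28 but turquoise or yellow is not meant.

How it is judged:
By the outcome, as a careful person would: the job done as asked, in the order asked, and still so for the second after the job is handed in, with the robot touching nothing.
It also fails if it takes over 72 s, if anything falls off the work surface, if the arm or the gripper's body presses on something with over 40 N, if the wrist force passes 120 N, or if a joint passes its speed limit or range.

### The arm

A 6-joint arm with a two-finger parallel gripper is mounted at the origin on a cart in front of the work surface, level with it; the furniture and walls round the work are solid. World frame = base frame: x ahead of the robot, y to its left, z up, the work surface at z = 0. Lengths are in mm, angles in rad, forces in N, time in s.
With the tool pointing down it reaches from about 325 to 900 mm from the base axis. Payload 6.1 kg.
Tool frame: the origin (TCP) lies midway between the tips of the shut fingers; the grasp point (between the pads) lies 19 mm behind it; z points along the fingers, y is the line along which they close (so a half turn about z gives the same grasp; the last joint's range is limited). The gripper opens to 87 mm and grips with 3 to 60 N. Pads are 19 mm wide; open, the fingers measure 117 mm over their backs; the gripper's body (75 mm by 190 mm) begins 51 mm behind the grasp point.
Start: joints at [1.019, 0.22, 1.526, -0, 1.395, -0.126], TCP at [258.153, 569.186, 222.538] pointing down, gripper open.
Joint ranges: [-2.98, 2.98], [-0.91, 2.08], [0.09, 2.57], [-1.24, 4.39], [0.2, 2.65], [-2.68, 2.68]. Speed limits (rad/s): [2.57, 2.57, 3.01, 3.14, 3.14, 3.14].

### API

Orientations are given as a unit quaternion [w, x, y, z].
In Python, from plant import r gives the robot as it stands.
- The arm moves only by the tool carry_out, never from a script. Its argument "motion" is a list of rows, each a list of 5 numbers: the shift along the tool's x, y, z in mm, then the turn about the tool's z in rad, then the opening, from 0 (shut) to 1 (fully open). In form: [[dx, dy, dz, yaw, jaw], ...]. A call has 1 to 20 rows; each row shifts and turns the commanded pose from where the row before left it, along the tool's axes as they then stand; what a row does not reach is not made up. A row lasts 1/10 s, in which the tool goes at most 50 mm and 8.59 degrees, less where a joint would pass 70% of its speed; a pose out of reach is approached as far as the arm can. A call with a gripper value outside its range is refused whole. The fingers move at their own pace and stop on an object; "grip_force" is the grip in N (left out, the last holds). Time passes only in rows, so rows that do not move let the fingers close. It gives the time, the measured TCP pose, the force, the opening and the grip force at its end, in the units of the state.
- r.state(): the state, without advancing time (a new reading comes with each control period).
- r.get_image(name): name is "side" or "top"; returns the picture (384x512x3 uint8, red, green, blue); there is no depth.
- r.camera_params(name): a dict with "camera_matrix" (3x3 intrinsics, pixels), "view" (4x4, takes a point from world to camera coordinates). Camera axes: x right, y up, looking along -z (the intrinsics and any distortion apply to the point x, -y, -z); pixel columns grow to the right and rows downward; lengths in mm; the calibration is good to about 2 mm. A picture is of the moment at which its call begins. camera_params takes no time and is no camera call.
- r.close_job(): hands the job in; it is judged then, once.
Trained networks look in the newest picture that a camera, given by its name, has taken for a name from the list of things; names that differ only in an ending like _2 or _b are one class to them, and where a whole thing is asked for, a point or a joint stands for the part that bears it (a point fixed in the world has none). Each returns a list of dicts, best first, with "confidence" (0 to 1); they miss things now and then, are a little off and sometimes report something else, mostly with a low value. They report only what shows in the picture. A call takes as long as a camera call. They do not tell look-alikes from the thing itself.
- r.search_frame(camera, name): "point" ([x, y, z] in mm, in world coordinates, good to about 4 mm: the middle of the surface that is visible of it).
- r.place_of(camera, name): "point" ([x, y, z] in mm, in world coordinates, good to about 4 mm: a listed point, or the origin of a listed thing).
The state is a dict: "t": time; "qpos": joint angles; "qvel": joint speeds; "tau": joint torques, N m; "eef_pos": TCP position; "tool_rot": TCP orientation; "ft_force": force on the tool from outside, world axes, zero at the start; "torque": the same for the moment, N m; "opening": opening from 0.0 (shut) to 1.0 (fully open); "grip_force": force on a finger pad.
Only numpy, scipy, OpenCV 4.12 (cv2) and the standard library are available. Lean on these libraries where they do the work, as an engineer would, in place of code of your own. Each camera call takes 0.05 s, during which the arm holds its last target. There are 200 camera calls.

## Working session

There is one attempt and no reset: what is moved stays moved. The work goes in short steps, Python scripts to look and compute and a tool call to move; the robot and the scene stay as the last step left them, time stands still between calls to the robot, and variables do not carry over. Pictures are saved under pics/ and viewed, at most 10 in all, crops included, and the job is handed in when it is done.

Besides the shell and the picture viewer there is one more tool, called after "Request:" by a JSON object that holds its "method" and its "body". carry_out: Moves the arm, as the interface text tells. Its arguments: {"type":"object","properties":{"motion":{"type":"array"},"grip_force":{"type":"number"}},"required":["motion"]}

```bash
mkdir -p pics; python3 - <<'E'
from plant import r
import cv2,numpy as np
s=r.state();print(s['t'],s['eef_pos'],s['tool_rot'],s['opening'])
for c in['side','top']:
    im=r.get_image(c);cv2.imwrite(f'pics/{c}0.png',im[:,:,::-1])
    p=r.camera_params(c);print(c,np.round(p['camera_matrix'],1).tolist(),np.round(p['view'],3).tolist(),p.keys())
    for n in['cutter_22','cutter_28','cutter_16','cutter_40','case','hole_16','hole_22','hole_28','hole_34','hole_40','lid_hinge','lid_tab','choux_left','choux_mid','choux_right']:
        print(n,[(np.round(d['point']).tolist(),round(d['confidence'],2)) for d in r.place_of(c,n)][:5])
print(r.state()['t'])
E
```

```text
0.0 [257.83902745 568.66052499 221.45588878] [-3.04012711e-04  2.11279628e-01  9.77425193e-01 -9.05008964e-04] 0.9959432543184981
side [[490.9, 0.0, 252.7], [0.0, 490.9, 189.8], [0.0, 0.0, 1.0]] [[0.926, -0.377, -0.022, -555.904], [0.239, 0.54, 0.807, -204.474], [-0.292, -0.753, 0.59, -1193.447], [0.0, 0.0, 0.0, 1.0]] dict_keys(['camera_matrix', 'view'])
cutter_22 [([493.0, 48.0, 12.0], 0.77), ([527.0, -320.0, 3.0], 0.68), ([541.0, 342.0, -4.0], 0.59), ([541.0, 414.0, -1.0], 0.58), ([470.0, 374.0, 3.0], 0.48)]
cutter_28 [([493.0, 48.0, 12.0], 0.77), ([527.0, -320.0, 3.0], 0.68), ([541.0, 342.0, -4.0], 0.59), ([541.0, 414.0, -1.0], 0.58), ([470.0, 374.0, 3.0], 0.48)]
cutter_16 [([493.0, 48.0, 12.0], 0.77), ([527.0, -320.0, 3.0], 0.68), ([541.0, 342.0, -4.0], 0.59), ([541.0, 414.0, -1.0], 0.58), ([470.0, 374.0, 3.0], 0.48)]
cutter_40 [([493.0, 48.0, 12.0], 0.77), ([527.0, -320.0, 3.0], 0.68), ([541.0, 342.0, -4.0], 0.59), ([541.0, 414.0, -1.0], 0.58), ([470.0, 374.0, 3.0], 0.48)]
case [([528.0, -56.0, 1.0], 0.86), ([702.0, -254.0, 2.0], 0.26)]
hole_16 [([498.0, 52.0, 46.0], 0.88), ([54
[... 2309 characters left out ...]
.0, -109.0, 46.0], 0.78), ([494.0, 51.0, 45.0], 0.77), ([525.0, -57.0, 47.0], 0.74), ([555.0, -160.0, 44.0], 0.57), ([508.0, 1.0, 48.0], 0.56)]
hole_34 [([541.0, -109.0, 46.0], 0.78), ([494.0, 51.0, 45.0], 0.77), ([525.0, -57.0, 47.0], 0.74), ([555.0, -160.0, 44.0], 0.57), ([508.0, 1.0, 48.0], 0.56)]
hole_40 [([541.0, -109.0, 46.0], 0.78), ([494.0, 51.0, 45.0], 0.77), ([525.0, -57.0, 47.0], 0.74), ([555.0, -160.0, 44.0], 0.57), ([508.0, 1.0, 48.0], 0.56)]
lid_hinge [([572.0, -40.0, 39.0], 0.58)]
lid_tab [([608.0, -29.0, 143.0], 0.55)]
choux_left [([745.0, 258.0, 0.0], 0.6), ([555.0, -161.0, 43.0], 0.58)]
choux_mid [([677.0, 395.0, -1.0], 0.93)]
choux_right [([700.0, -249.0, -5.0], 0.69)]
1.6
```

View pics/side0.png

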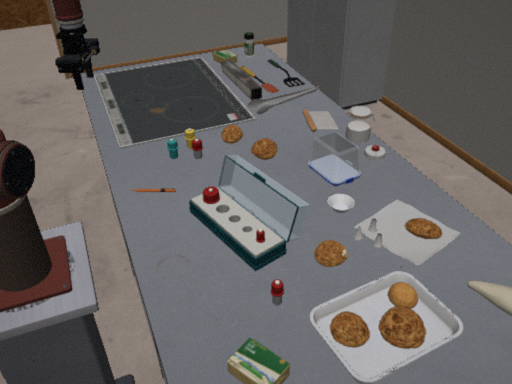

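View pics/top0.png

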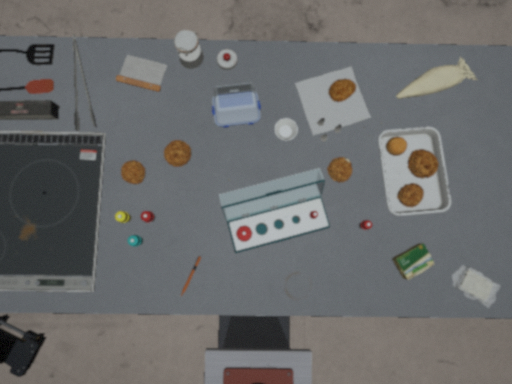

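The side view shows the open case (deck 190–285, 190–255), red cutters in its end holes (211,194) and (260,236). Loose upright cutter shapes are turquoise (173,148), yellow (190,138), red (197,148) and red (277,290). The choux buns are at (265,148), (232,133) and (331,253). In the top view the red ones are at (147,216) and (366,225). Next I measure their sizes and make one enlarged crop.

```bash
cat > h.py <<'E'
import numpy as np,cv2
from plant import r
from scipy.optimize import least_squares
P={c:r.camera_params(c) for c in('side','top')}
def proj(c,X):
    X=np.atleast_2d(X);V=np.array(P[c]['view']);q=X@V[:3,:3].T+V[:3,3]
    q=q*[1,-1,-1];u=q@np.array(P[c]['camera_matrix']).T
    return u[:,:2]/u[:,2:]
def tri(obs): # {cam:uv}
    return least_squares(lambda x:np.concatenate([proj(c,x)[0]-uv for c,uv in obs.items()]),[530,0,40]).x
def red(im):
    h=cv2.cvtColor(im,cv2.COLOR_RGB2HSV)
    m=(((h[...,0]<6)|(h[...,0]>170))&(h[...,1]>150)&(h[...,2]>60)).astype(np.uint8)
    n,l,st,ce=cv2.connectedComponentsWithStats(m)
    return [(np.round(ce[i],1).tolist(),st[i].tolist()) for i in range(1,n) if st[i][4]>12]
E
python3 - <<'E'
from h import *
ims={c:cv2.imread(f'pics/{c}0.png')[:,:,::-1].copy() for c in P}
for c in P: print(c,red(ims[c]))
for n,x,y in(('A',541,342),('B',529,-319),('40',494,51),('16',555,-160)):
    for c in P: print(n,c,proj(c,[[x,y,0],[x,y,50],[x,y,67],[x,y,113]]).round(1).tolist())
cr=lambda c,u,v,w=22:cv2.resize(ims[c][v-w:v+w,u-w:u+w],(380,290*0+380),interpolation=cv2.INTER_CUBIC)
out=np.hstack([cr('side',188,147),cr('side',277,290)])
cv2.imwrite('pics/crop1.png',out[:,:,::-1])
E
```

```text
side [([266.2, 85.6], [263, 83, 8, 6, 24]), ([196.5, 145.2], [192, 140, 10, 11, 74]), ([375.7, 148.0], [373, 146, 6, 5, 20]), ([210.5, 195.2], [203, 187, 16, 16, 187]), ([260.1, 236.5], [257, 231, 8, 11, 67]), ([276.9, 289.1], [271, 281, 12, 16, 138])]
top [([226.1, 56.5], [224, 55, 5, 4, 14]), ([34.9, 86.7], [27, 81, 17, 11, 93]), ([148.0, 216.2], [142, 212, 11, 9, 42]), ([364.4, 225.1], [362, 222, 6, 7, 20]), ([243.6, 233.1], [238, 227, 12, 13, 89])]
A side [[196.7, 156.4], [195.3, 143.3], [194.8, 138.7], [193.5, 126.0]]
A top [[150.4, 217.5], [145.8, 216.2], [144.2, 215.7], [139.5, 214.4]]
B side [[276.7, 300.8], [276.9, 285.4], [276.9, 280.0], [277.1, 264.9]]
B top [[360.4, 224.6], [365.7, 223.7], [367.6, 223.4], [373.0, 222.4]]
40 side [[210.8, 210.8], [209.5, 196.6], [209.0, 191.6], [207.7, 177.7]]
40 top [[242.9, 234.0], [242.6, 233.5], [242.6, 233.3], [242.3, 232.8]]
16 side [[260.0, 252.7], [259.8, 237.9], [259.7, 232.6], [259.4, 218.0]]
16 top [[310.0, 215.6], [312.9, 214.2], [314.0, 213.7], [317.0, 212.3]]
```

View pics/crop1.png

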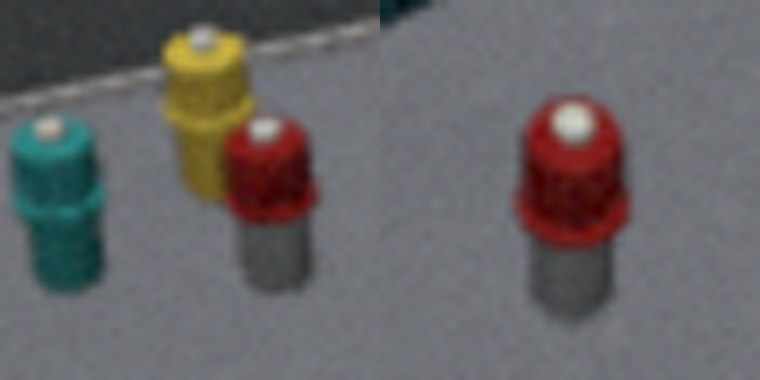

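The red cutter at side (197,148) fits cutter_28: its collar measures about 35 mm and its tube about 27.6 mm. The red cutter at (277,290) fits cutter_22, with a collar of about 30 mm and a tube of about 21 mm. The turquoise (173,148) and yellow (190,138) ones are the decoys. Now I refine the positions by centroids in both views.

```bash
cat >> h.py <<'E'
def grab(n=3):
    return {c:np.mean([r.get_image(c).astype(float) for _ in range(n)],0) for c in P}
def circ(x,y,z,rad):
    a=np.linspace(0,2*np.pi,40);return np.c_[x+rad*np.cos(a),y+rad*np.sin(a),np.full(40,z)]
def hullmask(c,pts,o,S=8,W=48):
    m=np.zeros((W*S,W*S),np.uint8);q=((proj(c,pts)-o+0.5)*S).astype(np.float32)
    cv2.fillPoly(m,[np.round(cv2.convexHull(q)).astype(np.int32)],1);return m
def cen(m,o,S=1):
    w=m.astype(float);ys,xs=np.mgrid[:m.shape[0],:m.shape[1]]
    return np.array([(w*xs).sum(),(w*ys).sum()])/w.sum()/S+o+((0.5/S-0.5) if S>1 else 0)
def redmodel(c,p,d,o):
    x,y,z=p
    m=hullmask(c,np.r_[circ(x,y,z+34,d/2+4),circ(x,y,z+38,d/2+4)],o)|hullmask(c,np.r_[circ(x,y,z+38,d/2+2),circ(x,y,z+62,d/2+2)],o)
    return m&(1-hullmask(c,np.r_[circ(x,y,z+62,5),circ(x,y,z+67,5)],o))
def redcen(im,c,p,d,win=None):
    u=proj(c,np.array(p)+[0,0,48])[0];k=win or int(.8*(d+8)*.45)+5
    a=np.round(u).astype(int)-k;w=im[a[1]:a[1]+2*k+1,a[0]:a[0]+2*k+1]
    e=w[...,0]-np.maximum(w[...,1],w[...,2]);e=np.where(e>25,e,0);e=np.minimum(e,60)
    return cen(e,a)
def fitcut(ims,p0,d,freez=True):
    p=np.array(p0,float)
    for _ in range(3):
        off={}
        for c in P:
            o=np.round(proj(c,p+[0,0,48])[0])-24
            off[c]=redcen(ims[c],c,p,d)-cen(redmodel(c,p,d,o),o,8)
        J=lambda c:np.array([(proj(c,p+e)-proj(c,p))[0] for e in np.eye(3)[:3 if freez else 2]]).T
        A=np.r_[J('side'),J('top')];b=np.r_[off['side'],off['top']]
        dp=np.linalg.lstsq(A,b,rcond=None)[0];p[:len(dp)]+=dp
    return p,np.round(b-A@dp,2)
def fithole(ims,p,d,freez=True):
    p=np.array(p,float)
    for _ in range(3):
        b=[]
        for c in P:
            u=proj(c,p)[0];o=np.round(u).astype(int)-24
            m=cv2.dilate(hullmask(c,circ(*p,d/2+7),o,1),np.ones((1,1)))
            w=ims[c][o[1]:o[1]+48,o[0]:o[0]+48].mean(2);e=np.clip(np.median(w[m>0].clip(np.percentile(w[m>0],60)))-15-w,0,60)*m
            b.append(cen(e,o)-cen(hullmask(c,circ(*p,d/2),o),o,8))
        J=lambda c:np.array([(proj(c,p+e)-proj(c,p))[0] for e in np.eye(3)[:3 if freez else 2]]).T
        A=np.r_[J('side'),J('top')];b=np.concatenate(b)
        dp=np.linalg.lstsq(A,b,rcond=None)[0];p[:len(dp)]+=dp
    return p,np.round(b-A@dp,2)
E
python3 - <<'E'
from h import *
ims=grab()
np.savez('ims0.npz',**ims)
R={}
for n,p,d in(('A',(541,342,0),28),('B',(529,-319,0),22),('c40',(494,51,12),40),('c16',(555,-160,12),16)):
    for f in(True,False):
        print(n,f,*[np.round(v,1).tolist() for v in fitcut(ims,p,d,f)])
for n,p,d in(('h34',(508,-1,46),36),('h28',(524,-55,46),30),('h22',(540,-108,46),24)):
    for f in(True,False): print(n,f,*[np.round(v,1).tolist() for v in fithole(ims,p,d,f)])
E
```

```text
A True [543.1, 341.9, -1.6] [0.3, -0.0, -0.1, 0.3]
A False [542.9, 340.9, 0.0] [0.3, 0.3, -0.2, 0.2]
B True [527.4, -322.0, -0.1] [0.1, -0.0, -0.0, 0.1]
B False [527.4, -322.0, 0.0] [0.1, -0.0, -0.0, 0.1]
c40 True [496.2, 47.9, 11.6] [0.2, -0.0, -0.0, 0.2]
c40 False [496.1, 47.7, 12.0] [0.2, 0.0, -0.1, 0.2]
c16 True [555.4, -160.0, 11.6] [0.2, -0.0, -0.1, 0.2]
c16 False [555.3, -160.2, 12.0] [0.2, 0.1, -0.1, 0.2]
h34 True [510.6, -4.4, 43.8] [0.1, -0.0, -0.0, 0.1]
h34 False [510.3, -5.2, 46.0] [0.1, 0.4, -0.3, -0.0]
h28 True [525.6, -56.3, 43.9] [0.1, -0.0, -0.0, 0.1]
h28 False [525.3, -57.1, 46.0] [0.1, 0.4, -0.3, 0.0]
h22 True [540.4, -108.5, 44.1] [0.1, -0.0, -0.0, 0.1]
h22 False [540.1, -109.1, 46.0] [0.1, 0.4, -0.3, 0.0]
```

Request:
{"method": "carry_out", "body": {"motion": [[-35.3,-9,0,0,0.6],[-35.3,-9,0,0,0.6],[-35.3,-9,0,0,0.6],[-35.3,-9,0,0,0.6],[-35.3,-9,0,0,0.6],[-35.3,-9,0,0,0.6],[-35.3,-9,0,0,0.6],[-35.3,-9,0,0,0.6],[-35.3,-9,0,0,0.6],[-35.3,-9,0,0,0.6],[0,0,40,0,0.6],[0,0,40,0,0.6],[0,0,0,0,0.6],[0,0,0,0,0.6]]}}

```text
t: 3.3
eef_pos: [541.9, 341.2, 142.3]
tool_rot: [-0.001, 0.211, 0.977, -0.001]
ft_force: [-0.2, 0.5, 0.9]
opening: 0.601
grip_force: 0.0
```

```bash
cat >> h.py <<'E'
def go(x,y,z,ang=None):
    """tool-frame shift to world point, turn to bring tool y to world angle ang (deg, mod 180)"""
    from scipy.spatial.transform import Rotation as Ro
    s=r.state();q=np.array(s['tool_rot']);R=Ro.from_quat(q[[1,2,3,0]]).as_matrix()
    a=np.degrees(np.arctan2(R[1,1],R[0,1]))
    print('t',round(s['t'],2),'pos',np.round(s['eef_pos'],1),'yang',round(a,1),'tilt',np.round(R[:2,2],3),'f',np.round(s['ft_force'],1),'open',round(s['opening'],3),'gf',round(s['grip_force'],1),'q',np.round(s['qpos'],2))
    print('d',np.round(R.T@(np.array([x,y,z])-s['eef_pos']),1),'turn',None if ang is None else round(-np.radians((ang-a+90)%180-90),3))
E
python3 -c "
from h import *
go(543,341.5,42,155.7)"
```

```text
t 3.3 pos [541.9 341.2 142.3] yang 65.6 tilt [-0.002 -0.001] f [-0.2  0.5  0.9] open 0.601 gf 0.0 q [ 0.44  0.32  1.56  0.    1.26 -0.71]
d [ -1.    0.9 100.3] turn 1.569
```

Request:
{"method": "carry_out", "body": {"motion": [[-1,1,35,0,0.6],[0,0,35,0,0.6],[0,0,30,0,0.6],[0,0,0,0,0.6],[0,0,0,0,0.3],[0,0,0,0,0.3],[0,0,0,0,0.3],[0,0,0,0,0.3],[0,0,0,0,0.3],[0,0,0,0,0.3]], "grip_force": 5}}

```text
t: 4.3
eef_pos: [545.1, 342.1, 44.7]
tool_rot: [0.001, 0.211, 0.977, 0.001]
ft_force: [-0.7, -2.5, 6.9]
opening: 0.366
grip_force: 5.1
```

Request:
{"method": "carry_out", "body": {"motion": [[0,0,0,0,0.6],[0,0,0,0,0.6],[0,0,0,0,0.6],[0,0,0,0,0.6]]}}

```text
t: 4.7
eef_pos: [543.6, 341.9, 42.3]
tool_rot: [-0.0, 0.211, 0.977, -0.0]
ft_force: [-0.5, -0.3, 0.5]
opening: 0.579
grip_force: 0.0
```

```bash
python3 -c "
from h import *
go(543,341.5,42,155.7)
ims=grab(1);print(fitcut(ims,(543,341.5,0),28,False))"
```

```text
t 4.7 pos [543.6 341.9  42.3] yang 65.6 tilt [-0. -0.] f [-0.5 -0.3  0.5] open 0.579 gf 0.0 q [ 0.44  0.44  1.61  0.    1.09 -0.71]
d [ 0.4 -0.6  0.3] turn 1.569
 ** On entry to DLASCL parameter number  4 had an illegal value
 ** On entry to DLASCL parameter number  4 had an illegal value
 ** On entry to DLASCL parameter number  4 had an illegal value
 ** On entry to DLASCL parameter number  4 had an illegal value
 ** On entry to DLASCL parameter number  5 had an illegal value
 ** On entry to DLASCL parameter number  4 had an illegal valueh.py:25: RuntimeWarning: invalid value encountered in divide
  return np.array([(w*xs).sum(),(w*ys).sum()])/w.sum()/S+o+((0.5/S-0.5) if S>1 else 0)
h.py:32: RuntimeWarning: invalid value encountered in cast
  a=np.round(u).astype(int)-k;w=im[a[1]:a[1]+2*k+1,a[0]:a[0]+2*k+1]
h.py:32: RuntimeWarning: overflow encountered in scalar add
  a=np.round(u).astype(int)-k;w=im[a[1]:a[1]+2*k+1,a[0]:a[0]+2*k+1]
h.py:22: RuntimeWarning: invalid value encountered in cast
  cv2.fillPoly(m,[np.round(cv2.convexHull(q)).astype(np.int32)],1);return m
Traceback (most recent call last):
  File "h.py", line 44, in fitcut
    dp=np.linalg.lstsq(A,b,rcond=None)[0];p[:len(dp)]+=dp
       ~~~~~~~~~~~~~~~^^^^^^^^^^^^^^^^
numpy.linalg.LinAlgError: SVD did not converge in Linear Least Squares
```

Request:
{"method": "carry_out", "body": {"motion": [[0,0,-1,0.1428,0.6],[0,0,0,0.1428,0.6],[0,0,0,0.1428,0.6],[0,0,0,0.1428,0.6],[0,0,0,0.1428,0.6],[0,0,0,0.1428,0.6],[0,0,0,0.1428,0.6],[0,0,0,0.1428,0.6],[0,0,0,0.1428,0.6],[0,0,0,0.1428,0.6],[0,0,0,0.1428,0.6],[0,0,0,0,0.6],[0,0,0,0,0.3],[0,0,0,0,0.3],[0,0,0,0,0.3],[0,0,0,0,0.3],[0,0,0,0,0.3],[0,0,0,0,0.3]], "grip_force": 10}}

```text
t: 6.6
eef_pos: [543.8, 341.9, 43.5]
tool_rot: [-0.0, 0.84, 0.542, -0.0]
ft_force: [0.2, -0.6, 0.7]
opening: 0.362
grip_force: 10.0
```

Request:
{"method": "carry_out", "body": {"motion": [[0,0,0,0,0.3],[0,0,0,0,0.3],[0,0,-30,0,0.3],[0,0,-45,0,0.3],[0,0,-45,0,0.3],[0,0,0,0,0.3],[0,0,0,0,0.3]], "grip_force": 25}}

```text
t: 7.3
eef_pos: [544.8, 342.4, 165.5]
tool_rot: [0.0, 0.841, 0.542, 0.002]
ft_force: [0.1, 0.5, -1.1]
opening: 0.362
grip_force: 25.0
```

```bash
python3 -c "
from h import *
go(525.6,-56.5,162,-74.1)
cv2.imwrite('pics/s1.png',np.vstack([cv2.resize(r.get_image('side')[80:230,100:300],None,fx=2,fy=2),cv2.resize(r.get_image('top')[150:280,80:280],None,fx=2,fy=2)])[:,:,::-1])"
```

```text
t 7.3 pos [544.8 342.4 165.5] yang -24.4 tilt [0.003 0.002] f [ 0.1  0.5 -1.1] open 0.362 gf 25.0 q [ 0.44  0.3   1.54 -0.    1.3   0.86]
d [-371.2  147.2    2.8] turn 0.868
```

View pics/s1.png

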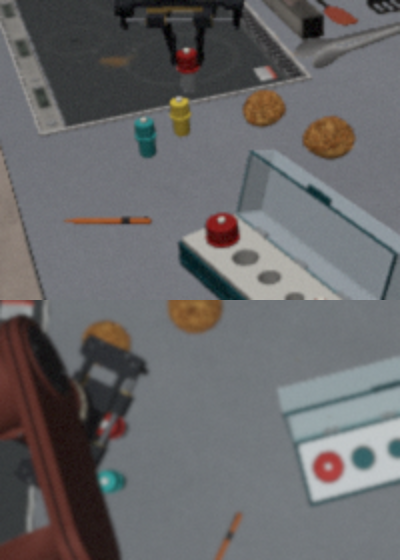

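Request:
{"method": "carry_out", "body": {"motion": [[0,0,-15,0.1447,0.3],[0,0,-15,0.1447,0.3],[0,0,0,0.1447,0.3],[0,0,0,0.1447,0.3],[0,0,0,0.1447,0.3],[0,0,0,0.1447,0.3],[-12.8,37.8,0,0,0.3],[-12.8,37.8,0,0,0.3],[-12.8,37.8,0,0,0.3],[-12.8,37.8,0,0,0.3],[-12.8,37.8,0,0,0.3],[-12.8,37.8,0,0,0.3],[-12.8,37.8,0,0,0.3],[-12.8,37.8,0,0,0.3],[-12.8,37.8,0,0,0.3],[-12.8,37.8,0,0,0.3],[0,0,35,0,0.3],[0,0,35,0,0.3],[0,0,0,0,0.3],[0,0,0,0,0.3]]}}

```text
t: 9.4
eef_pos: [522.5, -56.2, 122.1]
tool_rot: [-0.001, 0.99, 0.138, -0.002]
ft_force: [0.3, 0.8, -0.9]
opening: 0.36
grip_force: 25.0
```

```bash
python3 - <<'E'
from h import *
go(525.6,-56.5,92,-74.1)
im=r.get_image('side');s=r.state()['eef_pos']
# side-view check: tube bottom of held cutter, predicted
for p in ([s[0],s[1],s[2]-43],[s[0],s[1],s[2]-43+36],[525.6,-56.5,46]): print(proj('side',p).round(1))
cv2.imwrite('pics/s2.png',cv2.resize(im[130:260,160:330],None,fx=4.5,fy=4.5,interpolation=cv2.INTER_CUBIC)[:,:,::-1])
E
```

```text
t 9.4 pos [522.5 -56.2 122.1] yang -74.1 tilt [-0.004  0.001] f [ 0.3  0.8 -0.9] open 0.36 gf 25.0 q [-0.26  0.08  1.88  0.    1.19  1.04]
d [ 3.   1.2 30. ] turn -0.001
[[232.8 207.2]]
[[232.1 196. ]]
[[234.  217.6]]
```

View pics/s2.png

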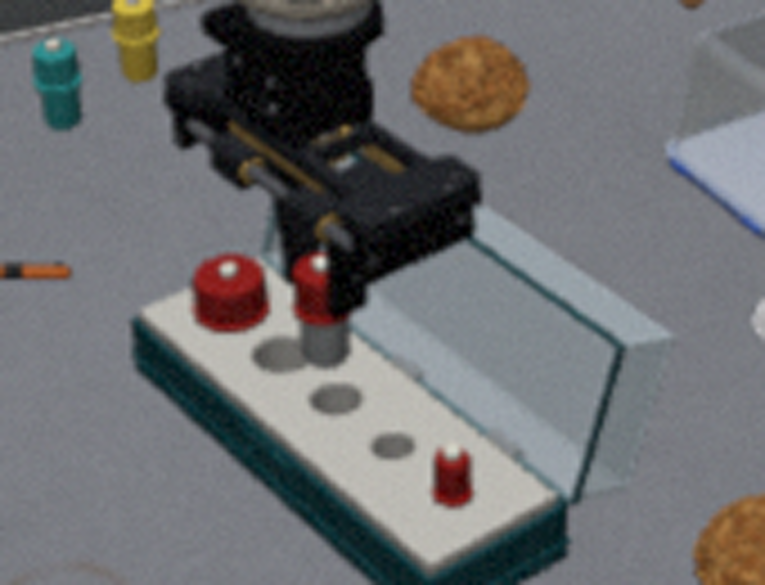

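Request:
{"method": "carry_out", "body": {"motion": [[3,1,15,0,0.3],[0,0,10,0,0.3],[0,0,0,0,0.3],[0,0,0,0,0.3],[0,0,0,0,0.3]]}}

```text
t: 9.95
eef_pos: [527.4, -56.8, 99.0]
tool_rot: [0.0, 0.99, 0.138, 0.0]
ft_force: [-0.8, 0.8, -0.7]
opening: 0.362
grip_force: 25.0
```

```bash
cat >> h.py <<'E'
def held(hd,up,n=5):
    """mean TCP over n readings, side image; compare tube edges (side) with model"""
    pos=[];I=[]
    for _ in range(n): I.append(r.get_image('side').astype(float));pos.append(r.state()['eef_pos'])
    return np.mean(pos,0),np.std(pos,0),np.mean(I,0)
E
python3 - <<'E'
from h import *
p,s,im=held(28,43);print(p.round(2),s.round(2))
np.save('held28.npy',im);go(525.6,-56.5,92,-74.1)
m=proj('side',[p[0],p[1],p[2]-43+20])[0];print('tube mid pred',m, 'mouth',proj('side',p-[0,0,43]),'deck',proj('side',[525.6,-56.5,46]))
for v in range(int(m[1])-5,int(m[1])+10): print(v,im[v,int(m[0])-12:int(m[0])+13].mean(1).astype(int).tolist())
print(int(m[0])-12)
E
```

```text
[527.43 -56.89  99.01] [0.06 0.03 0.06]
t 10.2 pos [527.3 -56.9  98.9] yang -74.1 tilt [ 0.001 -0.   ] f [-1.3  0.2 -1.6] open 0.358 gf 25.0 q [-0.26  0.12  1.88 -0.    1.14  1.04]
d [-1.6 -0.9  6.9] turn -0.001
tube mid pred [234.16986401 208.47142218] mouth [[234.51068166 214.52864235]] deck [[233.96656102 217.6121515 ]]
203 [185, 185, 186, 187, 185, 128, 62, 32, 41, 37, 34, 34, 36, 22, 9, 3, 8, 6, 9, 4, 9, 58, 147, 163, 165]
204 [159, 161, 168, 171, 178, 127, 63, 34, 37, 37, 33, 36, 33, 22, 9, 7, 5, 7, 7, 8, 21, 80, 149, 162, 163]
205 [118, 120, 125, 129, 139, 105, 64, 39, 38, 35, 32, 30, 36, 25, 12, 8, 2, 9, 24, 55, 65, 124, 158, 164, 163]
206 [105, 104, 107, 106, 110, 85, 64, 50, 46, 39, 33, 32, 36, 26, 10, 9, 9, 27, 88, 131, 113, 123, 146, 158, 164]
207 [102, 106, 105, 107, 104, 94, 71, 54, 55, 55, 50, 51, 52, 42, 24, 20, 23, 68, 150, 176, 147, 125, 124, 144, 159]
208 [102, 106, 106, 108, 105, 102, 86, 67, 57, 53, 56, 55, 55, 52, 39, 42, 41, 87, 170, 187, 177, 169, 149, 130, 138]
209 [105, 106, 106, 106, 105, 101, 99, 77, 70, 73, 72, 73, 70, 69, 68, 68, 63, 92, 170, 187, 187, 1
[... 285 characters left out ...]
3, 175, 182, 121, 76, 79, 85, 87, 85, 82, 80, 70, 64, 77, 167, 185, 186, 186, 185, 185, 185]
213 [170, 175, 175, 180, 183, 185, 185, 127, 80, 76, 81, 84, 84, 83, 78, 68, 63, 73, 165, 187, 186, 185, 185, 185, 185]
214 [186, 185, 185, 184, 186, 187, 185, 129, 79, 77, 83, 83, 83, 80, 77, 68, 58, 75, 165, 186, 184, 185, 185, 185, 185]
215 [186, 185, 184, 186, 186, 186, 185, 140, 89, 77, 80, 82, 81, 79, 77, 68, 65, 104, 170, 185, 185, 186, 184, 184, 185]
216 [185, 186, 184, 185, 184, 186, 182, 155, 104, 79, 81, 81, 80, 78, 72, 69, 72, 118, 167, 184, 186, 185, 184, 184, 186]
217 [184, 184, 186, 184, 186, 186, 169, 134, 95, 79, 79, 83, 82, 79, 76, 80, 89, 107, 155, 181, 186, 185, 185, 186, 185]
222
```

Request:
{"method": "carry_out", "body": {"motion": [[-1.7,-0.8,0,0,0.3],[0,0,0,0,0.3],[0,0,0,0,0.3],[0,0,5,0,0.3],[0,0,4,0,0.3],[0,0,3,0,0.3],[0,0,3,0,0.3],[0,0,0,0,0.3],[0,0,0,0,0.3]]}}

```text
t: 11.1
eef_pos: [525.5, -56.4, 83.5]
tool_rot: [-0.0, 0.99, 0.138, 0.0]
ft_force: [1.3, 1.0, -0.9]
opening: 0.361
grip_force: 25.0
```

```bash
python3 -c "
from h import *
go(525.7,-56.4,55,-74.1)"
```

```text
t 11.1 pos [525.5 -56.4  83.5] yang -74.1 tilt [0. 0.] f [ 1.3  1.  -0.9] open 0.361 gf 25.0 q [-0.26  0.14  1.9   0.    1.1   1.04]
d [ 0.2  0.  28.5] turn -0.001
```

Request:
{"method": "carry_out", "body": {"motion": [[0,0,7,0,0.3],[0,0,7,0,0.3],[0,0,7,0,0.3],[0,0,4,0,0.3],[0,0,2,0,0.3],[0,0,2,0,0.3],[0,0,0,0,0.3]]}}

```text
t: 11.8
eef_pos: [525.9, -56.3, 55.4]
tool_rot: [-0.0, 0.99, 0.138, 0.0]
ft_force: [2.7, 4.5, 6.2]
opening: 0.361
grip_force: 25.0
```

Request:
{"method": "carry_out", "body": {"motion": [[0,0,1.5,0,0.3],[0,0,0,0,0.3],[0,0,0,0,0.5],[0,0,0,0,0.5],[0,0,0,0,0.5],[0,0,-15,0,0.5],[0,0,-40,0,0.5],[0,0,-45,0,0.5],[-10.2,36.6,0,0,0.5],[-10.2,36.6,0,0,0.5],[-10.2,36.6,0,0,0.5],[-10.2,36.6,0,0,0.5],[-10.2,36.6,0,0,0.5],[-10.2,36.6,0,0,0.5],[-10.2,36.6,0,0,0.5],[0,0,0,0,0.5],[0,0,0,0,0.5]]}}

```text
t: 13.5
eef_pos: [526.1, -323.2, 153.4]
tool_rot: [-0.0, 0.991, 0.137, -0.0]
ft_force: [0.5, 0.3, 0.6]
opening: 0.5
grip_force: 0.0
```

```bash
python3 -c "
from h import *
go(527.4,-322,43,15.9)
ims={c:r.get_image(c).astype(float) for c in P}
print(fitcut(ims,(525.7,-56.4,12),28,False),proj('side',[525.7,-56.4,60]),redcen(ims['side'],'side',(525.7,-56.4,12),28))
cv2.imwrite('pics/s3.png',cv2.resize(ims['side'].astype(np.uint8)[150:330,180:330],None,fx=3,fy=3)[:,:,::-1])
"
```

```text
t 13.5 pos [ 526.1 -323.2  153.4] yang -74.3 tilt [-0.  0.] f [0.5 0.3 0.6] open 0.5 gf 0.0 q [-0.68  0.26  1.61  0.    1.27  0.62]
d [  1.6  -0.8 110.4] turn 1.568
(array([521.84171213, -52.79203957,  12.        ]), array([-1.29, -1.46,  1.56, -0.97])) [[233.74899703 213.39085584]] [231.99725709 213.54541618]
```

View pics/s3.png

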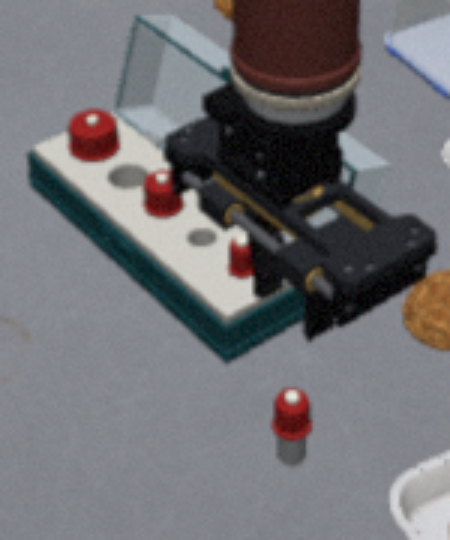

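cutter_28 sits home in its hole at crop (163,190), and cutter_22 stands at (291,425). Next I centre on and grasp cutter_22.

Request:
{"method": "carry_out", "body": {"motion": [[1.5,-0.9,30,0,0.5],[0,0,40,0,0.5],[0,0,40,0,0.5],[0,0,0,0,0.5],[0,0,0,0,0.5],[0,0,0,0,0.24],[0,0,0,0,0.24],[0,0,0,0,0.24],[0,0,0,0,0.24],[0,0,0,0,0.24],[0,0,0,0,0.24],[0,0,0,0,0.5],[0,0,0,0,0.5],[0,0,0,0,0.5]], "grip_force": 5}}

```text
t: 15.0
eef_pos: [527.6, -321.2, 42.9]
tool_rot: [-0.0, 0.99, 0.138, -0.0]
ft_force: [0.3, -0.7, 0.3]
opening: 0.463
grip_force: 0.0
```

Request:
{"method": "carry_out", "body": {"motion": [[0,0,0,-0.1428,0.5],[0,0,0,-0.1428,0.5],[0,0,0,-0.1428,0.5],[0,0,0,-0.1428,0.5],[0,0,0,-0.1428,0.5],[0,0,0,-0.1428,0.5],[0,0,0,-0.1428,0.5],[0,0,0,-0.1428,0.5],[0,0,0,-0.1428,0.5],[0,0,0,-0.1428,0.5],[0,0,0,-0.1428,0.5],[0,0,0,0,0.5],[0,0,0,0,0.24],[0,0,0,0,0.24],[0,0,0,0,0.24],[0,0,0,0,0.24],[0,0,0,0,0.24],[0,0,0,0,0.24]], "grip_force": 10}}

```text
t: 16.8
eef_pos: [527.7, -321.2, 43.0]
tool_rot: [-0.0, 0.603, 0.798, -0.0]
ft_force: [0.6, 0.2, -0.5]
opening: 0.295
grip_force: 10.0
```

Request:
{"method": "carry_out", "body": {"motion": [[0,0,0,0,0.24],[0,0,0,0,0.24],[0,0,-30,0,0.24],[0,0,-45,0,0.24],[0,0,-45,0,0.24],[0,0,-30,0.1428,0.24],[0,0,0,0.1428,0.24],[0,0,0,0.1428,0.24],[0,0,0,0.1428,0.24],[0,0,0,0.1428,0.24],[0,0,0,0.1428,0.24],[0,0,0,0.1428,0.24],[0,0,0,0.1428,0.24],[0,0,0,0.1428,0.24],[0,0,0,0.1428,0.24],[0,0,0,0.1428,0.24],[0,0,0,0,0.24],[0,0,0,0,0.24]], "grip_force": 25}}

```text
t: 18.6
eef_pos: [527.7, -321.2, 193.0]
tool_rot: [-0.0, 0.99, 0.14, -0.0]
ft_force: [-0.0, -0.2, -0.7]
opening: 0.291
grip_force: 25.0
```

```bash
python3 -c "
from h import *
go(540.5,-108.4,125,-74.1)"
```

```text
t 18.6 pos [ 527.7 -321.2  193. ] yang -73.9 tilt [-0.  0.] f [-0.  -0.2 -0.7] open 0.291 gf 25.0 q [-0.67  0.22  1.58 -0.    1.34  0.62]
d [  71.2 -200.9   68. ] turn 0.003
```

Request:
{"method": "carry_out", "body": {"motion": [[11.9,-33.5,0,0.003,0.24],[11.9,-33.5,0,0,0.24],[11.9,-33.5,0,0,0.24],[11.9,-33.5,0,0,0.24],[11.9,-33.5,0,0,0.24],[11.9,-33.5,0,0,0.24],[0,0,35,0,0.24],[0,0,35,0,0.24],[0,0,20,0,0.24],[0,0,0,0,0.24],[0,0,0,0,0.24],[0,0,0,0,0.24],[0,0,0,0,0.24]]}}

```text
t: 19.9
eef_pos: [543.4, -108.9, 105.0]
tool_rot: [0.001, 0.991, 0.137, 0.001]
ft_force: [0.6, 0.4, -1.8]
opening: 0.291
grip_force: 25.0
```

```bash
python3 - <<'E'
from h import *
p,s,im=held(22,43,3);print(p.round(2),s.round(2))
go(540.5,-108.4,55,-74.1)
m=proj('side',[p[0],p[1],p[2]-43+10])[0];print('tube pred',m)
for v in range(int(m[1])-2,int(m[1])+3): print(v,im[v,int(m[0])-12:int(m[0])+13].mean(1).astype(int).tolist())
print(int(m[0])-12)
E
```

```text
[ 542.94 -108.77  104.39] [0.2  0.07 0.25]
t 20.05 pos [ 542.7 -108.7  104.1] yang -74.3 tilt [ 0.002 -0.001] f [0.  0.  1.1] open 0.29 gf 25.0 q [-0.34  0.17  1.82 -0.    1.15  0.96]
d [-2.1 -0.9 49.1] turn -0.004
tube pred [247.28029086 220.16687777]
218 [33, 30, 31, 33, 38, 66, 138, 178, 159, 105, 78, 80, 86, 82, 80, 74, 69, 108, 174, 188, 174, 143, 120, 126, 146]
219 [30, 33, 35, 39, 52, 88, 159, 186, 170, 108, 77, 82, 82, 83, 80, 73, 68, 103, 174, 190, 187, 177, 168, 135, 127]
220 [45, 44, 52, 58, 86, 149, 182, 189, 174, 110, 76, 81, 80, 80, 78, 73, 68, 106, 174, 189, 188, 188, 187, 174, 150]
221 [63, 63, 72, 102, 152, 183, 189, 189, 177, 112, 76, 82, 84, 80, 77, 72, 65, 102, 171, 187, 189, 187, 187, 187, 178]
222 [108, 127, 156, 171, 181, 188, 186, 187, 178, 115, 76, 78, 82, 81, 76, 70, 62, 100, 169, 189, 188, 187, 189, 187, 189]
235
```

Request:
{"method": "carry_out", "body": {"motion": [[-2,-0.9,6,-0.003,0.24],[0,0,0,0,0.24],[0,0,0,0,0.24],[0,0,0,0,0.24],[0,0,0,0,0.24],[0,0,0,0,0.24]]}}

```text
t: 20.65
eef_pos: [540.0, -108.1, 97.1]
tool_rot: [0.0, 0.99, 0.138, 0.0]
ft_force: [-0.3, -0.2, -1.2]
opening: 0.292
grip_force: 25.0
```

```bash
python3 - <<'E'
from h import *
p,s,im=held(22,43,3);print(p.round(2),s.round(2))
go(540.5,-108.4,55,-74.1)
m=proj('side',[p[0],p[1],p[2]-43+10])[0];print('tube pred',m,'hole',proj('side',[540.5,-108.4,46]))
for v in range(int(m[1])-4,int(m[1])+10): print(v,im[v,int(m[0])-12:int(m[0])+13].mean(1).astype(int).tolist())
print(int(m[0])-12)
E
```

```text
[ 539.97 -108.06   97.1 ] [0.01 0.   0.02]
t 20.8 pos [ 540.  -108.1   97.1] yang -74.1 tilt [ 0. -0.] f [ 0.4 -0.6  0.4] open 0.289 gf 25.0 q [-0.34  0.17  1.83  0.    1.14  0.95]
d [ 0.4  0.5 42.1] turn -0.001
tube pred [246.15680608 222.54075996] hole [[246.61342309 228.05733686]]
218 [36, 36, 31, 32, 32, 35, 65, 119, 110, 74, 58, 51, 55, 37, 27, 35, 54, 129, 179, 189, 189, 176, 144, 121, 126]
219 [35, 35, 26, 29, 43, 53, 88, 158, 140, 90, 71, 68, 68, 63, 67, 65, 70, 139, 181, 190, 189, 187, 178, 170, 139]
220 [44, 46, 41, 53, 58, 87, 151, 183, 146, 94, 79, 81, 79, 77, 77, 72, 74, 140, 179, 189, 187, 188, 188, 188, 175]
221 [63, 60, 64, 72, 102, 153, 185, 188, 146, 93, 76, 82, 81, 81, 78, 70, 74, 139, 179, 188, 188, 188, 187, 188, 187]
222 [104, 107, 128, 157, 169, 183, 190, 189, 145, 91, 78, 82, 85, 82, 77, 72, 73, 137, 181, 187, 188, 189, 187, 187, 187]
223 [172, 170, 177, 185, 187, 189, 190, 188, 158, 102, 78, 81, 83, 82, 76, 71, 68, 122, 176, 189, 188, 188, 187, 189, 187]
224 [190, 189, 189, 188, 189, 187, 188, 187, 163, 105, 77, 79, 81, 80, 77, 69, 68, 132, 180, 188, 187, 186
[... 197 characters left out ...]
, 78, 79, 79, 73, 70, 88, 153, 183, 190, 190, 188, 188, 187, 187]
227 [187, 187, 190, 186, 188, 186, 190, 186, 175, 130, 89, 81, 80, 81, 76, 81, 96, 140, 178, 189, 188, 187, 187, 188, 188]
228 [187, 189, 186, 187, 186, 187, 186, 182, 153, 105, 88, 87, 87, 93, 97, 100, 99, 114, 168, 187, 188, 189, 189, 186, 186]
229 [186, 189, 186, 188, 188, 186, 188, 184, 141, 97, 87, 93, 101, 105, 105, 105, 100, 111, 164, 186, 188, 186, 185, 158, 171]
230 [186, 190, 187, 187, 187, 188, 187, 186, 156, 108, 92, 98, 103, 107, 108, 106, 108, 134, 175, 187, 189, 186, 170, 122, 139]
231 [187, 189, 187, 188, 186, 187, 187, 189, 180, 154, 126, 108, 110, 112, 115, 133, 152, 173, 185, 189, 191, 187, 138, 89, 100]
234
```

Request:
{"method": "carry_out", "body": {"motion": [[0.5,0.5,0,0,0.24],[0,0,4,0,0.24],[0,0,4,0,0.24],[0,0,3,0,0.24],[0,0,3,0,0.24],[0,0,0,0,0.24],[0,0,0,0,0.24]]}}

```text
t: 21.5
eef_pos: [540.4, -108.4, 82.9]
tool_rot: [-0.0, 0.99, 0.138, -0.0]
ft_force: [0.5, 0.3, -0.8]
opening: 0.289
grip_force: 25.0
```

In the hole with no force, so I push it home and release.

Request:
{"method": "carry_out", "body": {"motion": [[0,0,7,0,0.24],[0,0,7,0,0.24],[0,0,7,0,0.24],[0,0,4,0,0.24],[0,0,2,0,0.24],[0,0,2,0,0.24],[0,0,1,0,0.24],[0,0,0,0,0.24]]}}

```text
t: 22.3
eef_pos: [540.3, -108.3, 54.8]
tool_rot: [-0.0, 0.99, 0.138, -0.001]
ft_force: [-8.4, 3.1, 14.9]
opening: 0.289
grip_force: 25.0
```

Request:
{"method": "carry_out", "body": {"motion": [[0,0,0,0,0.45],[0,0,0,0,0.45],[0,0,0,0,0.45],[0,0,-15,0,0.45],[0,0,-45,0,0.45],[0,0,-45,0,0.45],[0,0,-40,0,0.3],[0,0,0,0,0],[40,-13.5,0,0,0],[40,-13.5,0,0,0],[40,-13.5,0,0,0],[45,-13.5,0,0,0],[0,0,0,0,0],[0,0,0,0,0],[0,0,0,0,0]]}}

```text
t: 23.8
eef_pos: [683.8, -11.8, 198.0]
tool_rot: [0.0, 0.99, 0.138, -0.0]
ft_force: [-0.1, 0.1, 0.1]
opening: 0.004
grip_force: 0.0
```

```bash
python3 - <<'E'
from h import *
c=np.array([525.7,-56.3]);ex=np.array([.9618,.2738])
w=c+160*ex;go(w[0],w[1],95,-74.1)
ims={k:r.get_image(k) for k in P}
for k in P: print([(np.round(d['point']).tolist(),round(d['confidence'],2)) for d in r.place_of(k,'lid_tab')][:2])
for th in [1.94,1.57,1.5,1.3,1.1,.9,.7,.5,.35,.2,.1,0]:
    u=np.array([-np.cos(th),np.sin(th)]);n=np.array([np.sin(th),np.cos(th)]);h=np.array([49,40])
    C=h+98*u+47*n;Pp=h+85*u+47*n
    print(th,'corner',C.round(),'tcp',(Pp+[10,0]).round(1))
cv2.imwrite('pics/s4.png',cv2.resize(ims['side'][120:300,160:400],None,fx=3,fy=3)[:,:,::-1])
E
```

```text
t 23.8 pos [683.8 -11.8 198. ] yang -74.2 tilt [-0.001 -0.   ] f [-0.1  0.1  0.1] open 0.004 gf 0.0 q [-0.13  0.38  1.38 -0.    1.38  1.16]
d [ -4.1  -0.5 103. ] turn -0.001
[([606.0, -33.0, 144.0], 0.7)]
[]
1.94 corner [128. 114.] tcp [133.5 102.3]
1.57 corner [ 96. 138.] tcp [105.9 125. ]
1.5 corner [ 89. 141.] tcp [ 99.9 128.1]
1.3 corner [ 68. 147.] tcp [ 81.5 134.5]
1.1 corner [ 46. 149.] tcp [ 62.3 137.1]
0.9 corner [ 25. 146.] tcp [ 43.  135.8]
0.7 corner [  4. 139.] tcp [ 24.3 130.7]
0.5 corner [-14. 128.] tcp [  6.9 122. ]
0.35 corner [-27. 118.] tcp [ -4.7 113.3]
0.2 corner [-38. 106.] tcp [-15. 103.]
0.1 corner [-44.  97.] tcp [-20.9  95.3]
0 corner [-49.  87.] tcp [-26.  87.]
```

View pics/s4.png

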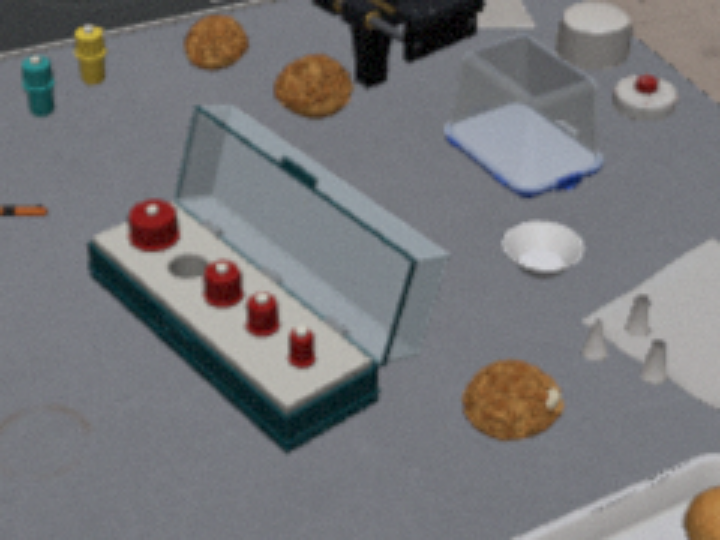

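All four cutters are home at crop (153,225), (223,283), (263,313) and (301,347), and hole_34 is empty at (190,266). The lid leans back and the tool is clear behind it. Now I push the lid over.

Request:
{"method": "carry_out", "body": {"motion": [[0,-0.5,35,0,0],[0,0,35,0,0],[0,0,28,0,0],[0,0,0,0,0],[-14,0,0,0,0],[-12,0,-1,0,0],[-11,0,-5,0,0],[-11,0,-11,0,0],[-10,0,-8,0,0],[-10,0,-5,0,0],[-10,0,-3,0,0],[-10,0,-3,0,0],[-10,0,-1,0,0],[0,0,0,0,0],[0,0,0,0,0]]}}

```text
t: 25.5
eef_pos: [589.0, -37.7, 136.2]
tool_rot: [-0.0, 0.99, 0.138, -0.001]
ft_force: [0.2, 0.2, 0.5]
opening: 0.009
grip_force: 0.1
```

```bash
python3 - <<'E'
from h import *
c=np.array([525.7,-56.3]);ex=np.array([.9618,.2738])
w=c+66*ex;go(w[0],w[1],136,-74.1)
im=r.get_image('side')
cv2.imwrite('pics/s5.png',cv2.resize(im[120:300,160:400],None,fx=3,fy=3)[:,:,::-1])
E
```

```text
t 25.5 pos [589.  -37.7 136.2] yang -74.2 tilt [-0.002  0.   ] f [0.2 0.2 0.5] open 0.009 gf 0.1 q [-0.2   0.22  1.7  -0.    1.23  1.1 ]
d [0.  0.6 0.2] turn -0.001
```

View pics/s5.png

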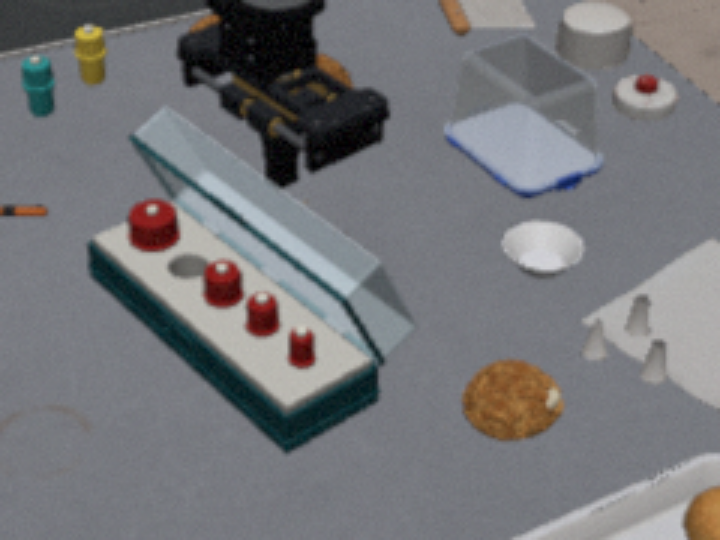

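The lid is following the tool and is past upright, so I keep pushing it down.

Request:
{"method": "carry_out", "body": {"motion": [[-10,0,-1,0,0],[-10,0,1,0,0],[-10,0,2,0,0],[-10,0,3,0,0],[-9,0,4,0,0],[-9,0,5,0,0],[-8,0,5,0,0],[-7,0,6,0,0],[-7,0,7,0,0],[-6,0,7,0,0],[-4,0,6,0,0],[-2,0,4,0,0],[0,0,2,0,0],[0,0,0,0,0],[0,0,0,0,0]]}}

```text
t: 27.05
eef_pos: [500.9, -62.9, 87.2]
tool_rot: [-0.0, 0.99, 0.138, -0.001]
ft_force: [-9.3, 0.3, 15.3]
opening: 0.002
grip_force: 7.4
```

Request:
{"method": "carry_out", "body": {"motion": [[0,0,1,0,0],[0,0,0,0,0],[0,0,-15,0,0],[0,0,-40,0,0],[-30,0,-40,0,0],[-40,-40,-20,0,0],[-30,-45,0,0,0],[0,-45,0,0,0],[0,-45,0,0,0],[0,-45,0,0,0],[0,0,0,0,0],[0,0,0,0,0]]}}

```text
t: 28.25
eef_pos: [356.4, 115.1, 196.7]
tool_rot: [0.0, 0.99, 0.14, 0.0]
ft_force: [0.9, -1.4, 0.2]
opening: 0.006
grip_force: 0.0
```

```bash
python3 - <<'E'
from h import *
s=r.state();print(s['t'],s['eef_pos'],s['ft_force'])
im=r.get_image('side');t=r.get_image('top')
for k in P: print([np.round(d['point']).tolist() for d in r.place_of(k,'lid_tab')][:1])
cs=np.array([525.7,-56.3])-59*np.array([.9618,.2738]);print('tab shut expected',cs,'z~40')
a=cv2.resize(im[120:300,160:400],None,fx=2,fy=2);b=cv2.resize(t[140:270,160:400],None,fx=2,fy=1.7)
cv2.imwrite('pics/s6.png',np.vstack([a,cv2.resize(t[140:240,180:380],(480,240))])[:,:,::-1])
E
```

```text
28.25 [356.4174292  115.11530623 196.69311124] [ 0.90301732 -1.38809946  0.2174952 ]
[[471.0, -71.0, 44.0]]
[[471.0, -71.0, 46.0]]
tab shut expected [468.9538 -72.4542] z~40
```

View pics/s6.png

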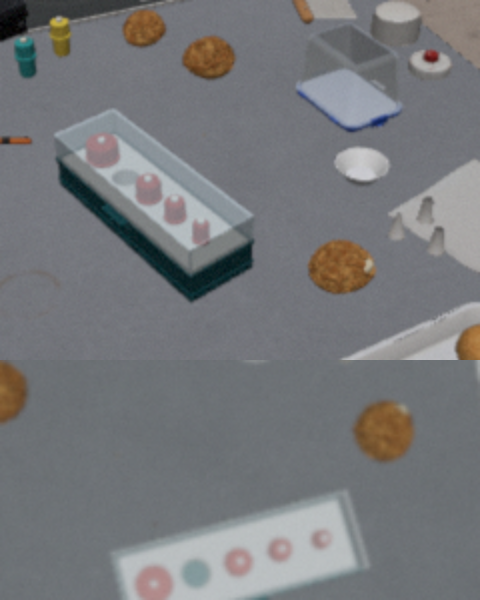

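The picture shows the cover flat on the case with all four cutters under it. The press met a firm 15 N stop at z = 87 mm, so the cover is shut.

```bash
python3 -c "
from plant import r
print(r.close_job())"
```

```text
the job is handed in; nothing more can be done
None
```

I handed the job in at about 28 s: cutter_22 and cutter_28 are home in their own holes, and the clear cover is shut on its stop. cutter_16 and cutter_40 are still in their holes, and I saw no shift in the choux buns.

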